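# Light the port face for the inspection camera

### The arm

A 6-joint arm with a two-finger parallel gripper is mounted at the origin on the work surface. World frame = base frame: x ahead of the robot, y to its left, z up, the work surface at z = 0. Lengths are in m, angles in rad, forces in N, time in s.
With the tool pointing down it reaches from about 0.275 to 0.775 m from the base axis. Payload 14.6 kg.
Tool frame: the origin (TCP) lies at the very end of the fingers, on their centre line; the grasp point (between the pads) lies 19 mm behind it (pinch_z is the distance from the TCP to the grasp point, in m); x points along the fingers, y is the direction in which the jaws open and shut, and the axes are right-handed (so a half turn about x gives the same grasp; the last joint's range is limited). The gripper opens to 85 mm and grips with 20 to 120 N. Pads are 22 mm wide; open, the fingers measure 114 mm over their backs; the gripper's body (76 mm by 85 mm) begins 54 mm behind the grasp point. The pads swing forward as they close: fully open they stand 13 mm farther back than shut.
Start: joints at [1.124, 0.263, -0.048, 1.259, 0, 1.415], TCP at [0.151, 0.503, 0.231] pointing down, gripper open.
Joint ranges: [-2.65, 2.65], [-0.89, 1.7], [-1.18, 1.37], [-2.13, 2.11], [-1.35, 1.29], [-3.14, 3.14]. Speed limits (rad/s): [1.89, 1.89, 2.57, 2.79, 3.14, 3.14].

### API

Orientations are given as a 3x3 rotation matrix whose columns are the frame's x, y, z axes.
In Python, from station import * gives the robot as it stands.
- The arm moves only by the shell command python3 -m handwheel 'ROWS' [OPENING]. ROWS is JSON, a list of rows, each an object with "linear": the shift along the tool's x, y, z in mm, a list of three; "angular": the turn, a rotation vector about the tool's x, y, z in degrees, a list of three. In form: [{"linear": [dx, dy, dz], "angular": [wx, wy, wz]}, ...]. A call has exactly 10 rows; each row is the pose to reach, as a shift and turn from the pose commanded when the call began, along the tool's axes at that moment; what a row does not reach only later rows make up. A row lasts 1/10 s, in which the tool goes at most 50 mm and 8.59 degrees, less where a joint would pass 70% of its speed; a pose out of reach is approached as far as the arm can. A call with a gripper value outside its range is refused whole. OPENING is the opening, from 0 (shut) to 1 (fully open), set as the call begins (- or left out, the last holds). The fingers move at their own pace and stop on an object; the grip force is fixed at half the most. Time passes only in rows, so rows that repeat a pose let the fingers close, or fill a call up. It gives the time, the measured TCP pose, the force and the opening at its end, in the units of the state.
- get_state(): the state, without advancing time (a new reading comes with each control period).
- get_image(name): name is "scene" or "side" or "wrist"; returns a dict with "image" (400x640x3 uint8, red, green, blue), "fx", "fy", "cx", "cy" (pixels), "k1" (the pictures are not rectified: a ray, as slopes to the right and down, at radius r is drawn at 1 + k1 r^2 times it, then the intrinsics apply), "cam_to_world" (4x4, takes a point from camera to world coordinates). Camera axes: x right, y up, looking along -z (the intrinsics and any distortion apply to the point x, -y, -z); pixel columns grow to the right and rows downward; lengths in m; the calibration is good to about 2 mm. A picture is of the moment at which its call begins. There is no depth.
- hand_in(): hands the job in, once; it reports no verdict.
The state is a dict: "time_s": time; "joints": joint angles; "joint_velocities": joint speeds; "joint_efforts": joint torques, N m; "tool_pos": TCP position; "eef_rot": TCP orientation; "ft_force": force on the tool from outside, world axes, zero at the start; "ft_torque": the same for the moment, N m; "gripper_width": opening from 0.0 (shut) to 1.0 (fully open).
Only numpy, scipy, OpenCV 4.12 (cv2) and the standard library are available. Lean on these libraries where they do the work, as an engineer would, in place of code of your own. Each camera call takes 0.05 s, during which the arm holds its last target.

### The job

Inspect the port face of the small engine cylinder: turn the cylinder where it stands on the round mark, so that its bright port face looks squarely at the camera, and let go of it. Then draw the silver pen light with the orange tail button out of the wooden pen block, tilt it and hold it up in front of the port face, so that its lens, about 50 mm away, shines down on the middle of the face at about 45 degrees, without the light touching the cylinder. Finish while still holding the light there, and leave the camera and everything else on the bench undisturbed.

Things in the scene. Friction and masses are not known exactly. Their poses are not given: they have to be found in the camera images.
- stand: inspection camera (dark) fixed to a grey base plate (350 x 110 mm, 10 mm thick). Origin on the bench directly below the centre of the round dark mark near one end of the plate; its x axis points from the mark to the camera, z up. Base plate from x = -60 to 290 mm, y = +-55 mm; lens barrel and camera body from x = 164 to 268 mm, 46 mm wide, top 73 mm above the bench. It does not move.
- stand_mark (a point): centre of the round dark mark (66 mm across), on the top of the base plate, 10 mm above the bench. Axes as the stand's.
- stand_lens (a point): centre of the camera's front glass, 164 mm from the mark along the stand's x axis, 46 mm above the bench; the camera looks level, back towards the mark.
- cylinder_center (a point): centre of the loose dark cast-iron engine cylinder (about 0.4 kg) standing upright on the mark: on its axis, 35 mm above its foot; z up, x towards its port face. Grip it across its top flange with the fingers to either side of the port boss (along its y) and turn it on the plate. It starts turned about 35 to 85 degrees away from the camera.
- port_face (a point): centre of the port face, the bright machined rectangle (30 x 44 mm) with three dark slots: 34 mm from the cylinder's axis, 45 mm above the bench. Axes as the cylinder's, x being the face's outward normal. Facing the camera means x along the stand's x.
- cylinder: the engine cylinder, origin at the centre of its foot. Foot and top flange 46 mm across, 7 mm thick; top flange 63 to 70 mm above the foot; barrel 37 mm across; gland boss 18 mm across, 10 mm tall on top. A port boss 30 mm wide, 44 mm tall stands out along +x, ending 34 mm from the axis in the port face, 11 mm beyond the flanges.
- block: fixed dark wooden pen block, 60 mm (x) by 165 mm (y), 50 mm tall, origin under its centre. Three holes 23 mm wide and 40 mm deep (floor 10 mm above the bench) in a row along its y axis at -55, 0 and 55 mm hold the light, the marker and the punch, in any order. A grip with the fingers closing along the block's x axis clears the neighbours.
- light_center (a point): middle of the loose pen light (70 g or so; silver tube 132 mm long with orange tail button), which stands lens down in one of the holes, 92 mm of it above the block. Site half-way along, 66 mm from the lens and from the tail; z along its axis from lens to tail. Tube 16 mm in diameter from 30 to 122 mm from the lens, head 19 mm in diameter, tail button 13 mm in diameter.
- light_lens (a point): centre of the light's lens, at its lower end; z runs from the lens back to the tail, so the light shines along -z.
- light: the pen light; origin at the lens, z from lens to tail.
- marker_center (a point): bystander: white marker with red cap upper end, 20 mm in diameter, 104 mm long, in another hole of the block; point half-way up.
- punch_center (a point): bystander: brass automatic centre punch, 18 mm in diameter, 108 mm long, in another hole of the block; point half-way up.
- flywheel: bystander: six-spoke flywheel lying flat, 101 mm across, 22 mm tall; origin under its centre.
- cover: bystander: round aluminium cover, 60 mm across, 6 mm thick; origin under its centre.
- caliper: bystander: steel dial caliper lying flat, 220 mm long along its y, 17 mm tall; origin at the middle of its beam.
- tape: bystander: roll of masking tape lying flat, 96 mm across, 24 mm tall; origin under its centre.
- bed: bystander: cast engine bed with a lying cylinder barrel, 165 mm long along y, 70 mm wide, 73 mm tall; origin under its centre.
- mug: bystander: blue mug 76 mm across, 92 mm tall, on a 28 mm wood offcut; origin under its centre, handle along +y.
There are look-alikes about, which are no part of the job. What is shaped like the light but blue is not meant. Leave any pink look-alike of the cylinder alone.

How it is judged:
On the way, in this order (a step that is already met when the one before it is completed fails the run):
1. the port face looks squarely at the camera, the cylinder standing on its mark and let go (angle between the x axis of cylinder and the x axis of stand, either way round below 0.2 rad and x of stand_lens in the frame of port_face above 0.08 m and angle between cylinder's own z axis and vertical below 0.1 rad and horizontal distance between cylinder_center and stand_mark below 0.02 m and height (world z) of cylinder_center below 0.055 m and contact force between the fingers and cylinder below 0.1 N and linear speed of cylinder below 0.02 m/s), for 0.2 s.
2. the light is held, fully out of the block (contact force between the fingers and light above 1 N and height (world z) of light_lens above 0.055 m and contact force between light and block below 0.05 N), for 0.1 s.
At the end, for the whole second after the job is handed in: Cylinder upright, untouched, within 20 mm of the mark, face to camera within 0.2 rad. Light held still, clear of cylinder, stand and block, in front of the face: lens over 55 mm high, 30-75 mm off; aimed within 14 mm (per cross axis) of its centre, 0.5-1.06 rad from the face's normal (all of step 1 and all of step 2 and x of port_face in the frame of light_lens between -0.014 and 0.014 m and y of port_face in the frame of light_lens between -0.014 and 0.014 m and z of port_face in the frame of light_lens between -0.075 and -0.03 m and angle between the z axis of light_lens and the x axis of port_face, either way round between 0.5 and 1.06 rad and x of light_lens in the frame of port_face above 0.01 m and linear speed of light below 0.03 m/s and contact force between light and cylinder below 0.05 N and contact force between light and stand below 0.05 N); the arm keeps its last pose, push and grip.
It fails at once if the light knocks against the cylinder (contact force between light and cylinder above 0.5 N).
It fails at once if the camera stand is struck by the robot (contact force between any of the arm, the fingers, light and stand above 4 N).
It fails at once if a bystander is disturbed (moved more than 25 mm) (distance of any of marker_center, punch_center, flywheel, cover, caliper, tape, bed, mug from where it was at the start of the episode above 0.025 m).
It also fails if it takes over 54 s, if anything falls off the work surface, if the arm or the gripper's body presses on something with over 40 N, if the wrist force passes 120 N, or if a joint passes its speed limit or range.

## Working session

There is one attempt and no reset: what is moved stays moved. The work goes in short steps, Python scripts to look and compute and a shell command to move; the robot and the scene stay as the last step left them, time stands still between calls to the robot, and variables do not carry over. Pictures are saved under pics/ and viewed, and the job is handed in when it is done.

```bash
ls; mkdir -p pics; python3 - <<'E'
from station import *
import cv2, numpy as np
s=get_state()
for k in s: print(k, np.round(s[k],4).tolist())
for n in ["scene","side","wrist"]:
    d=get_image(n); cv2.imwrite(f"pics/{n}0.png",d["image"][:,:,::-1])
    print(n,d["fx"],d["fy"],d["cx"],d["cy"],d["k1"]); print(np.round(d["cam_to_world"],3).tolist())
E
```

```text
pics
time_s 0.0
joints [1.1237, 0.2636, -0.0489, 1.2594, -0.0, 1.4155]
joint_velocities [0.0024, -0.0013, 0.0018, 0.0004, -0.0002, 0.0005]
joint_efforts [-0.0002, -63.7627, 38.4576, 0.0138, -0.0001, -0.0]
tool_pos [0.1509, 0.5026, 0.2308]
eef_rot [[-0.0005, 0.2877, 0.9577], [-0.001, 0.9577, -0.2877], [-1.0, -0.0011, -0.0002]]
ft_force [0.8782, -0.2213, 1.0046]
ft_torque [-0.0047, -0.0061, 0.0002]
gripper_width 0.9978
scene 368.9207449668147 368.9207449668147 316.1802441987814 195.42405734705727 -0.08665241129699229
[[0.499, -0.738, 0.454, 1.049], [0.866, 0.429, -0.255, -0.233], [-0.007, 0.521, 0.854, 0.989], [0.0, 0.0, 0.0, 1.0]]
side 472.8961125311072 472.8961125311072 318.9304213313281 197.78690520894082 -0.11896298599542307
[[0.764, 0.292, -0.575, -0.145], [-0.645, 0.378, -0.664, -0.782], [0.023, 0.879, 0.477, 0.644], [0.0, 0.0, 0.0, 1.0]]
wrist 311.68349246273783 311.68349246273783 321.0359765472509 203.12408824572339 0.02162531415359317
[[0.288, -0.922, -0.258, 0.087], [0.958, 0.276, 0.08, 0.522], [-0.002, -0.27, 0.963, 0.373], [0.0, 0.0, 0.0, 1.0]]
```

View pics/scene0.png

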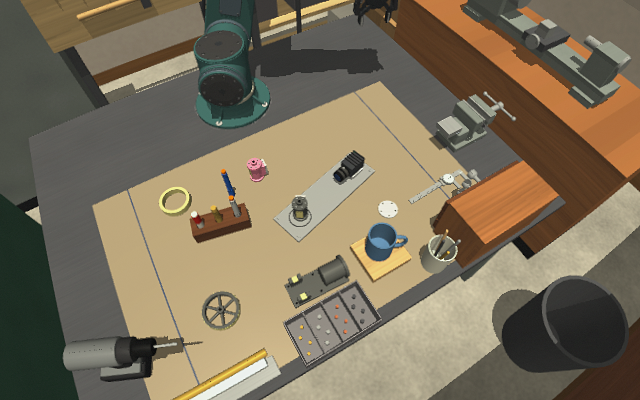

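View pics/side0.png

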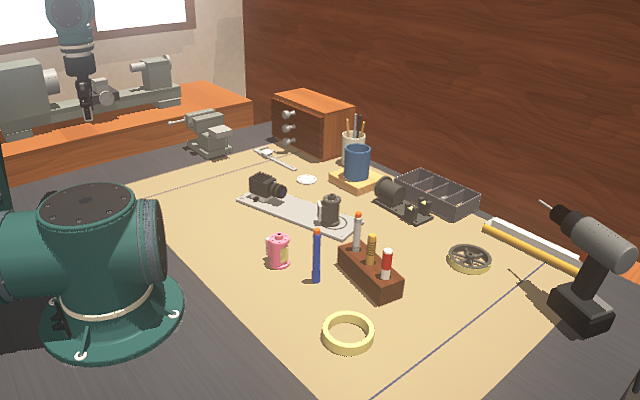

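View pics/wrist0.png

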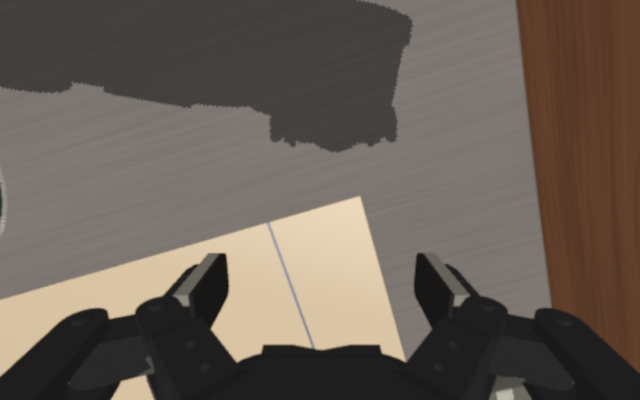

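In the scene image, the candidates are:
- **Lights:** silver with orange tail at (236,205) in the block, and a blue one standing at (229,183).
- **Cylinders:** dark one on the plate at (300,208), and a pink one at (256,168).

The silver light and the dark cylinder fit the description. I'll confirm in a crop.

```bash
cat > h.py <<'E'
from station import *
import cv2, numpy as np
def K(d): return np.array([[d["fx"],0,d["cx"]],[0,d["fy"],d["cy"]],[0,0,1.]]), np.array([d["k1"],0,0,0.])
def ray(d,u,v):
    k,D=K(d)
    p=cv2.undistortPoints(np.array([[[u,v]]],float),k,D)[0,0]
    T=np.array(d["cam_to_world"]); w=T[:3,:3]@np.array([p[0],-p[1],-1]); return T[:3,3],w/np.linalg.norm(w)
def plane(d,u,v,z):
    o,w=ray(d,u,v); return o+w*(z-o[2])/w[2]
def tri(*obs):
    A=np.zeros((3,3));b=np.zeros(3)
    for d,u,v in obs:
        o,w=ray(d,u,v); P=np.eye(3)-np.outer(w,w); A+=P;b+=P@o
    x=np.linalg.solve(A,b)
    return x,[float(np.linalg.norm(np.cross(x-ray(*q)[0],ray(*q)[1]))) for q in obs]
def proj(d,X):
    k,D=K(d);T=np.linalg.inv(np.array(d["cam_to_world"]))
    c=T[:3,:3]@np.array(X,float)+T[:3,3]
    p=cv2.projectPoints(np.array([[[c[0],-c[1],-c[2]]]]),np.zeros(3),np.zeros(3),k,D)[0][0,0]; return p
def crop(d,name,u0,v0,w,h,s):
    im=d["image"][v0:v0+h,u0:u0+w,::-1]
    cv2.imwrite(f"pics/{name}.png",cv2.resize(im,None,fx=s,fy=s,interpolation=cv2.INTER_CUBIC))
E
python3 - <<'E'
from h import *
d=get_image("scene"); crop(d,"c1",180,140,200,110,4)
d=get_image("side"); crop(d,"c2",230,160,190,145,4)
E
```

```text
(no output)
```

View pics/c1.png

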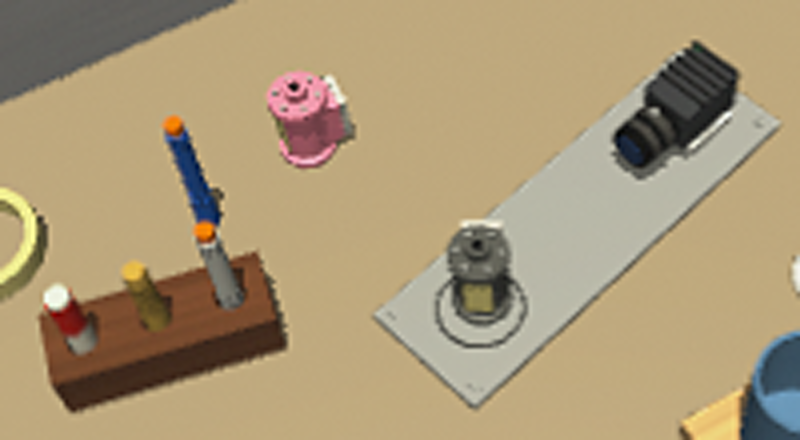

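View pics/c2.png

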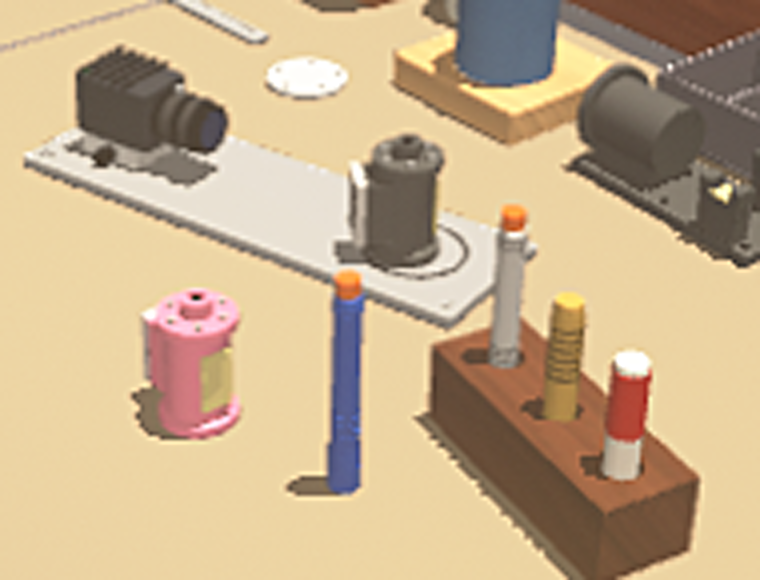

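Confirmed: the silver light is in the block's end hole, at scene (231–239, 198–216). The dark cylinder is on the mark at (299,203), with its white port face on its far side at (300,196); the gold patch is not the port. Next I'll get rough positions.

```bash
python3 - <<'E'
from h import *
d=get_image("scene"); e=get_image("side")
S=lambda u,v:(180+u/4,140+v/4)
Q=lambda u,v:(230+u/4,160+v/4)
print("plate corners scene z=.01")
for p in [(372,317),(475,407),(779,123)]: print(np.round(plane(d,*S(*p),0.01),4))
print("plate corners side"); 
for p in [(447,320),(25,160)]: print(np.round(plane(e,*Q(*p),0.01),4))
print("ring",np.round(plane(d,*S(482,308),0.01),4))
print("gland",tri((d,*S(477,246)),(e,*Q(409,142))), plane(d,*S(477,246),.09))
print("light tail",tri((d,*S(205,231)),(e,*Q(514,216))))
print("blue tail",tri((d,*S(174,125)),(e,*Q(348,284))))
print("pink",tri((d,*S(295,88)),(e,*Q(212,300))))
print("block top")
for p in [(40,318),(258,254),(285,325),(70,388)]: print(np.round(plane(d,*S(*p),0.05),4))
print("port top", [plane(d,*S(*p),.067) for p in [(461,222),(503,222)]])
print("port side img top",[plane(e,*Q(*p),.067) for p in [(351,165),(366,163)]])
print("punch",tri((d,*S(133,270)),(e,*Q(568,302))))
print("marker",tri((d,*S(58,296)),(e,*Q(631,364))))
E
```

```text
plate corners scene z=.01
[ 0.5353 -0.0942  0.01  ]
[ 0.6386 -0.0625  0.01  ]
[0.5422 0.2707 0.01  ]
plate corners side
[ 0.5253 -0.0964  0.01  ]
[0.43   0.2317 0.01  ]
ring [ 0.57   -0.0191  0.01  ]
gland (array([ 0.56207701, -0.01538762,  0.08609154]), [0.0005619851946826617, 0.0005619851946826385]) [ 0.5637822  -0.01584465  0.09      ]
light tail (array([ 0.48640192, -0.18181816,  0.13707146]), [0.0005797291066999407, 0.0005797291066997721])
blue tail (array([ 0.38530596, -0.16558145,  0.12605825]), [0.0005980627594756992, 0.0005980627594756266])
pink (array([ 0.36590988, -0.06985534,  0.07742188]), [0.003919994612646277, 0.0039199946126462016])
block top
[ 0.4358 -0.3103  0.05  ]
[ 0.4668 -0.1497  0.05  ]
[ 0.5307 -0.1571  0.05  ]
[ 0.4998 -0.3109  0.05  ]
port top [array([ 0.52758257, -0.01066854,  0.067     ]), array([0.54305941, 0.01594084, 0.067     ])]
port side img top [array([0.53682295, 0.00950701, 0.067     ]), array([0.54600756, 0.00569605, 0.067     ])]
punch (array([ 0.47507481, -0.23576158,  0.114586  ]), [0.0001675435134131144, 0.0001675435134130654])
marker (array([ 0.46503829, -0.28909763,  0.10949206]), [0.0006085345238064313, 0.0006085345238063511])
```

Plate direction is about 106° azimuth and the mark is near (0.567,-0.020). The port normal is at about 145–150°, so it needs roughly a -40° turn. I'll move over the cylinder for a wrist view.

```bash
python3 -m handwheel '[{"linear":[0,-28,40],"angular":[2,0,0]},{"linear":[0,-56,80],"angular":[4,0,0]},{"linear":[0,-84,120],"angular":[6,0,0]},{"linear":[0,-112,160],"angular":[8,0,0]},{"linear":[0,-140,200],"angular":[10,0,0]},{"linear":[0,-168,240],"angular":[12,0,0]},{"linear":[0,-196,280],"angular":[14,0,0]},{"linear":[0,-224,320],"angular":[16,0,0]},{"linear":[0,-252,360],"angular":[18,0,0]},{"linear":[0,-280,400],"angular":[18,0,0]}]' 1
python3 -c "
from station import *
import numpy as np
s=get_state();print(np.round(s['tool_pos'],4),np.round(s['eef_rot'],3).tolist(),np.round(s['joints'],3))"
```

```text
time_s: 1.35
tool_pos: [0.4545, 0.1176, 0.2315]
eef_rot: [[0.001, 0.571, 0.821], [0.0, 0.821, -0.571], [-1.0, 0.0, 0.0]]
ft_force: [1.2, 1.2, 0.7]
gripper_width: 0.997
[0.4545 0.1176 0.2315] [[0.001, 0.571, 0.821], [0.0, 0.821, -0.571], [-1.0, 0.0, 0.0]] [ 0.079  0.168 -0.176  1.227  0.     0.687]
```

```bash
python3 -m handwheel '[{"linear":[0,-10,35],"angular":[0,0,0]},{"linear":[0,-20,70],"angular":[0,0,0]},{"linear":[0,-30,105],"angular":[0,0,0]},{"linear":[0,-40,140],"angular":[0,0,0]},{"linear":[0,-48,166],"angular":[0,0,0]},{"linear":[0,-48,166],"angular":[0,0,0]},{"linear":[0,-48,166],"angular":[0,0,0]},{"linear":[0,-48,166],"angular":[0,0,0]},{"linear":[0,-48,166],"angular":[0,0,0]},{"linear":[0,-48,166],"angular":[0,0,0]}]'
python3 - <<'E'
from h import *
d=get_image("wrist"); cv2.imwrite("pics/w1.png",d["image"][:,:,::-1])
E
```

```text
time_s: 2.35
tool_pos: [0.5624, -0.0138, 0.2315]
eef_rot: [[0.0, 0.569, 0.822], [0.0, 0.822, -0.569], [-1.0, 0.0, 0.0]]
ft_force: [0.1, -0.1, 0.4]
gripper_width: 1.002
```

View pics/w1.png

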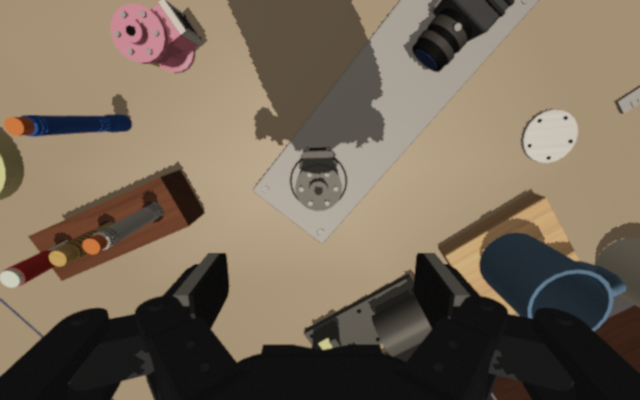

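The view shows the cylinder at (318,188) with its port boss toward (318,155), the mark ring around (318,182), the plate edges, and the light in the block. I'll enlarge it.

```bash
python3 - <<'E'
from h import *
d=get_image("wrist"); crop(d,"w1c",240,125,160,120,5)
crop(d,"w1l",20,140,190,150,4)
E
```

```text
(no output)
```

View pics/w1c.png

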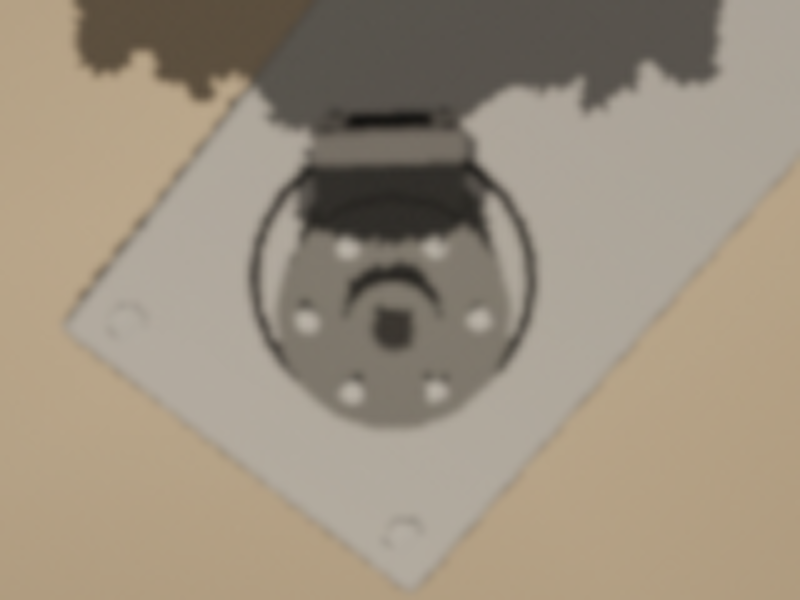

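View pics/w1l.png

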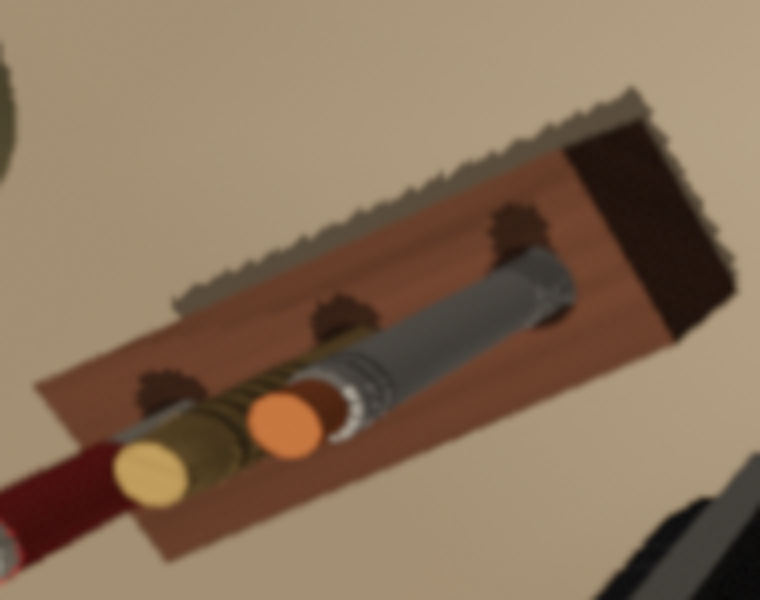

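```bash
python3 - <<'E'
from h import *
d=get_image("wrist"); W=lambda u,v:(240+u/5,125+v/5)
az=lambda a,b: np.degrees(np.arctan2(b[1]-a[1],b[0]-a[0]))
P=lambda u,v,z: plane(d,*W(u,v),z)
c1=P(67,323,.01); c2=P(412,592,.01); a=P(240,103,.01); b=P(795,170,.01)
print("corners",c1,c2,"az",az(c1,a),az(c2,b),az(c1,c2)+90, "len",np.linalg.norm(c1-c2))
ph=np.radians((az(c1,a)+az(c2,b)+az(c1,c2)+90)/3); s=np.array([np.cos(ph),np.sin(ph),0])
print("phi",np.degrees(ph),"mark",(c1+c2)/2+.06*s)
L,R=P(254,275,.01),P(532,275,.01); print("ring LR mid",(L+R)/2,np.linalg.norm(L-R))
bl=[P(u,v,.08) for u,v in [(307,321),(479,320),(347,248),(436,248),(351,392),(436,392)]]
print("bolt centre",np.mean(bl,0),"y az",az(bl[0],bl[1]),az(bl[2],bl[3]),az(bl[4],bl[5]))
f=[P(u,v,.08) for u,v in [(278,320),(511,320)]]; print("flange",np.mean(f,0),np.linalg.norm(f[0]-f[1]))
p=[P(u,v,.067) for u,v in [(305,165),(475,165),(327,128),(470,128)]];print("port",p,az(p[0],p[1]),az(p[2],p[3]))
# light
C=lambda u,v:(20+u/4,140+v/4)
print("tail",plane(d,*C(285,425),.142)); print("at block top", plane(d,*C(548,285),.05))
for q in [(35,385),(168,562),(563,150),(675,340)]: print("blk",plane(d,*C(*q),.05))
sc=get_image("scene"); 
print("light tail 2view wrist+scene",tri((d,*C(285,425)),(sc,180+205/4,140+231/4)))
E
```

```text
corners [ 0.53121045 -0.09054641  0.01      ] [ 0.63533482 -0.06205513  0.01      ] az 105.79823633052317 105.28687294653922 105.3031091299056 len 0.10795201348627308
phi 105.46273946898931 mark [ 0.56727594 -0.01847253  0.01      ]
ring LR mid [ 0.56598982 -0.01967129  0.01      ] 0.06602721185962557
bolt centre [ 0.56206242 -0.01626487  0.08      ] y az 55.673606295791124 55.32952705856018 55.3346463319251
flange [ 0.56213542 -0.01588664  0.08      ] 0.04505670751761028
port [array([ 0.52891677, -0.0143377 ,  0.067     ]), array([0.54791531, 0.01312736, 0.067     ]), array([ 0.52551005, -0.0066025 ,  0.067     ]), array([0.54138855, 0.01634916, 0.067     ])] 55.327036158923434 55.32360024808047
tail [ 0.48608359 -0.18278922  0.142     ]
at block top [ 0.48847669 -0.17820371  0.05      ]
blk [ 0.43109586 -0.31124968  0.05      ]
blk [ 0.4890791  -0.32267905  0.05      ]
blk [ 0.46320894 -0.14957242  0.05      ]
blk [ 0.51982631 -0.16065331  0.05      ]
light tail 2view wrist+scene (array([ 0.48717899, -0.18220566,  0.14123253]), [0.0014553285249928472, 0.0014553285249927935])
```

Cylinder y is at 55.4° (tool y 55.3°), its centre is (0.562,-0.016), and the stand points at 105.5°, so the turn needed is -40°. Going down around the flange.

```bash
python3 -m handwheel '[{"linear":[30,-2,1],"angular":[0,0,0]},{"linear":[60,-2,1],"angular":[0,0,0]},{"linear":[90,-2,1],"angular":[0,0,0]},{"linear":[115,-2,1],"angular":[0,0,0]},{"linear":[135,-2,1],"angular":[0,0,0]},{"linear":[155,-2,1],"angular":[0,0,0]},{"linear":[170,-2,1],"angular":[0,0,0]},{"linear":[179,-2,1],"angular":[0,0,0]},{"linear":[179,-2,1],"angular":[0,0,0]},{"linear":[179,-2,1],"angular":[0,0,0]}]' 1
python3 -m handwheel '[{"linear":[0,0,0],"angular":[0,0,0]},{"linear":[0,0,0],"angular":[0,0,0]},{"linear":[0,0,0],"angular":[0,0,0]},{"linear":[0,0,0],"angular":[0,0,0]},{"linear":[0,0,0],"angular":[0,0,0]},{"linear":[0,0,0],"angular":[0,0,0]},{"linear":[0,0,0],"angular":[0,0,0]},{"linear":[0,0,0],"angular":[0,0,0]},{"linear":[0,0,0],"angular":[0,0,0]},{"linear":[0,0,0],"angular":[0,0,0]}]' 0.45
python3 - <<'E'
from h import *
d=get_image("side"); crop(d,"s1",250,100,160,140,4)
E
```

```text
time_s: 3.55
tool_pos: [0.5626, -0.0166, 0.0528]
eef_rot: [[0.0, 0.569, 0.822], [-0.0, 0.822, -0.569], [-1.0, 0.0, 0.0]]
ft_force: [0.2, -0.1, 1.2]
gripper_width: 1.003
time_s: 4.55
tool_pos: [0.5628, -0.0168, 0.0532]
eef_rot: [[0.001, 0.57, 0.822], [-0.0, 0.822, -0.57], [-1.0, 0.0, 0.001]]
ft_force: [-2.0, -0.9, 8.5]
gripper_width: 0.505
```

View pics/s1.png

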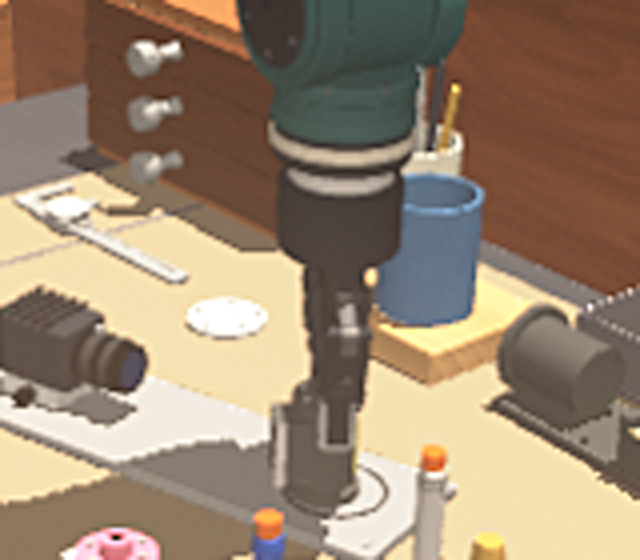

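Gripped on the flange. Turning 40°.

```bash
python3 -m handwheel '[{"linear":[0,0,0],"angular":[5,0,0]},{"linear":[0,0,0],"angular":[10,0,0]},{"linear":[0,0,0],"angular":[15,0,0]},{"linear":[0,0,0],"angular":[20,0,0]},{"linear":[0,0,0],"angular":[25,0,0]},{"linear":[0,0,0],"angular":[30,0,0]},{"linear":[0,0,0],"angular":[35,0,0]},{"linear":[0,0,0],"angular":[40,0,0]},{"linear":[0,0,0],"angular":[40,0,0]},{"linear":[0,0,0],"angular":[40,0,0]}]' 0.45
python3 - <<'E'
from h import *
d=get_image("side"); crop(d,"s2",250,100,160,140,4)
E
```

```text
time_s: 5.6
tool_pos: [0.5632, -0.0164, 0.0531]
eef_rot: [[0.002, 0.965, 0.264], [0.0, 0.264, -0.965], [-1.0, 0.002, 0.0]]
ft_force: [0.6, 2.9, 5.4]
gripper_width: 0.511
```

View pics/s2.png

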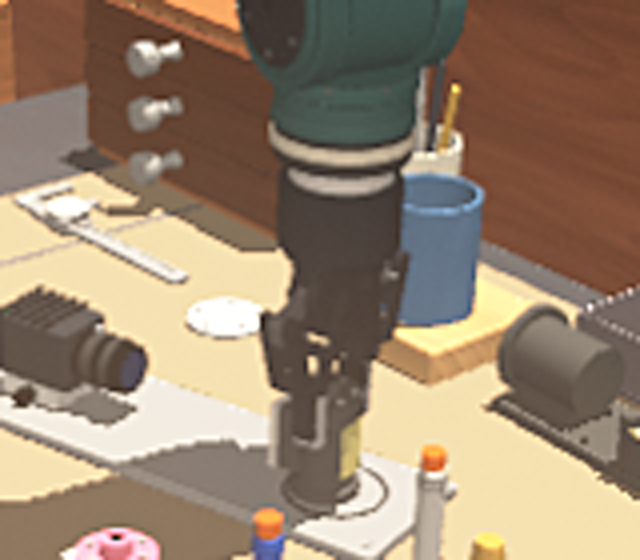

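Turned; the tool now implies the face at 105.3°. Open, then raise.

```bash
python3 -m handwheel '[{"linear":[0,0,0],"angular":[0,0,0]},{"linear":[0,0,0],"angular":[0,0,0]},{"linear":[0,0,0],"angular":[0,0,0]},{"linear":[0,0,0],"angular":[0,0,0]},{"linear":[0,0,0],"angular":[0,0,0]},{"linear":[0,0,0],"angular":[0,0,0]},{"linear":[0,0,0],"angular":[0,0,0]},{"linear":[-10,0,0],"angular":[0,0,0]},{"linear":[-20,0,0],"angular":[0,0,0]},{"linear":[-35,0,0],"angular":[0,0,0]}]' 1
python3 -m handwheel '[{"linear":[-20,0,0],"angular":[0,0,0]},{"linear":[-50,0,0],"angular":[0,0,0]},{"linear":[-80,0,0],"angular":[0,0,0]},{"linear":[-110,0,0],"angular":[0,0,0]},{"linear":[-140,0,0],"angular":[0,0,0]},{"linear":[-160,0,0],"angular":[0,0,0]},{"linear":[-170,0,0],"angular":[0,0,0]},{"linear":[-170,0,0],"angular":[0,0,0]},{"linear":[-170,0,0],"angular":[0,0,0]},{"linear":[-170,0,0],"angular":[0,0,0]}]' 1
python3 - <<'E'
from h import *
d=get_image("wrist"); cv2.imwrite("pics/w2.png",d["image"][:,:,::-1]); crop(d,"w2c",240,125,160,120,5)
d=get_image("side"); crop(d,"s3",250,100,160,140,4)
E
```

```text
time_s: 6.65
tool_pos: [0.5623, -0.0166, 0.0882]
eef_rot: [[-0.0, 0.965, 0.264], [0.0, 0.264, -0.965], [-1.0, -0.0, -0.0]]
ft_force: [0.1, -0.1, 0.6]
gripper_width: 1.0
time_s: 7.65
tool_pos: [0.5619, -0.0166, 0.2562]
eef_rot: [[-0.002, 0.965, 0.264], [0.0, 0.264, -0.965], [-1.0, -0.002, -0.001]]
ft_force: [1.0, 0.6, -0.2]
gripper_width: 0.997
```

View pics/w2c.png

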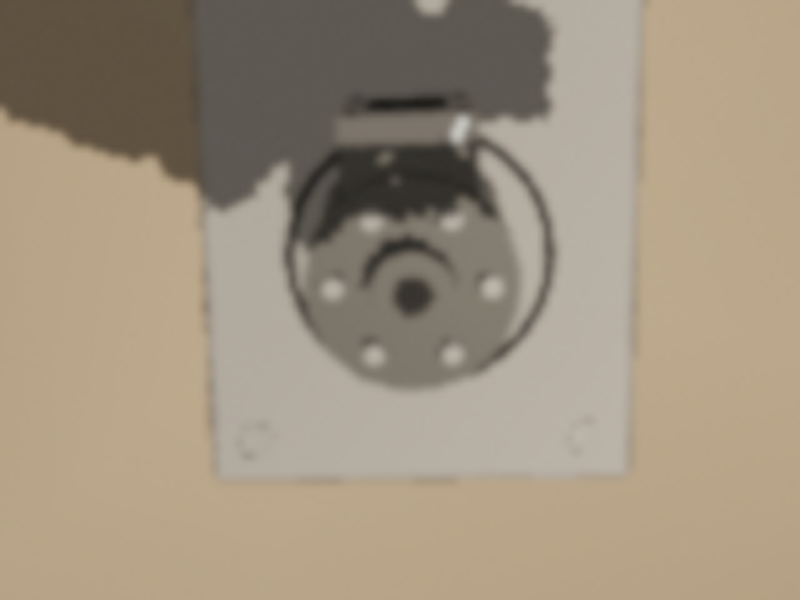

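View pics/w2.png

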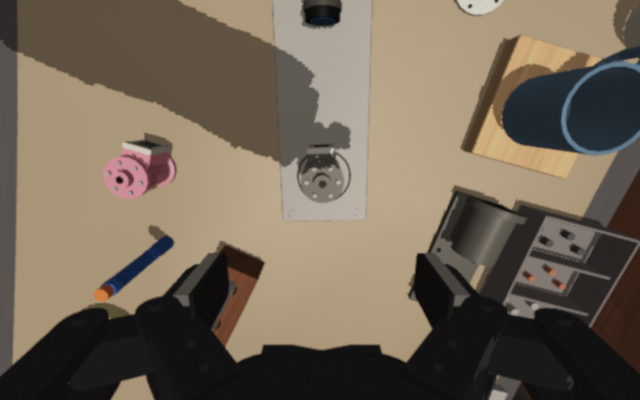

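The face is aligned with the plate in the wrist view: bolt row and boss are level, and the plate edges run vertically. The light is at (0.4865,-0.182), with block x at about -11°. Moving over the light.

```bash
python3 - <<'E'
from h import *
d=get_image("wrist"); W=lambda u,v:(240+u/5,125+v/5)
P=lambda u,v,z: plane(d,*W(u,v),z)
bl=[P(u,v,.08) for u,v in [(333,290),(493,289),(372,221),(452,221),(374,355),(453,355)]]
az=lambda a,b: np.degrees(np.arctan2(b[1]-a[1],b[0]-a[0]))
print(np.mean(bl,0),[az(bl[i],bl[i+1]) for i in (0,2,4)])
print(az(P(207,280,.01),P(215,475,.01)),az(P(640,50,.01),P(629,470,.01)),az(P(215,477,.01),P(629,472,.01)))
E
python3 -m handwheel '[{"linear":[0,-16,20],"angular":[3.5,0,0]},{"linear":[0,-32,40],"angular":[7,0,0]},{"linear":[0,-48,60],"angular":[10.5,0,0]},{"linear":[0,-64,80],"angular":[14,0,0]},{"linear":[0,-80,100],"angular":[17.5,0,0]},{"linear":[0,-96,120],"angular":[21,0,0]},{"linear":[0,-116,140],"angular":[26,0,0]},{"linear":[0,-116,140],"angular":[26,0,0]},{"linear":[0,-116,140],"angular":[26,0,0]},{"linear":[0,-116,140],"angular":[26,0,0]}]' 0.7
python3 - <<'E'
from h import *
d=get_image("wrist"); cv2.imwrite("pics/w3.png",d["image"][:,:,::-1])
E
```

```text
[ 0.56393359 -0.01547388  0.08      ] [np.float64(15.671670419720142), np.float64(15.299950037105958), np.float64(15.31293932967532)]
-74.38683813126897 -73.89191476400448 16.055766936307975
time_s: 8.8
tool_pos: [0.4876, -0.1817, 0.2572]
eef_rot: [[-0.0, 0.983, -0.185], [0.0, -0.185, -0.983], [-1.0, -0.0, -0.0]]
ft_force: [-0.4, 0.1, 0.2]
gripper_width: 0.698
```

View pics/w3.png

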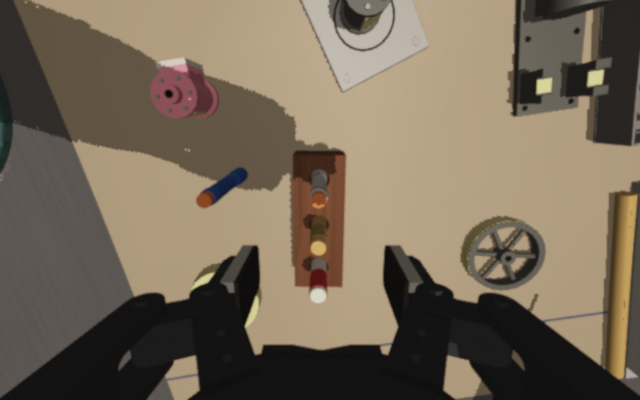

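Tail at (318,200), centred between the fingers, and the block is aligned with the view. Quick check of the tail position before descending.

```bash
python3 - <<'E'
from h import *
d=get_image("wrist")
hsv=cv2.cvtColor(d["image"],cv2.COLOR_RGB2HSV)
crop(d,"w3c",280,140,80,100,6)
print(plane(d,318,200,.142),plane(d,319,182,.05),plane(d,319,191,.1))
E
```

```text
[ 0.48582138 -0.18237924  0.142     ] [ 0.48536448 -0.18596397  0.05      ] [ 0.48597261 -0.1846159   0.1       ]
```

View pics/w3c.png

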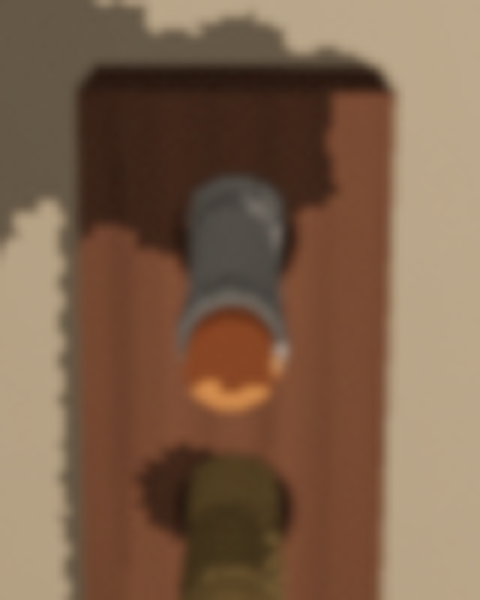

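```bash
python3 -m handwheel '[{"linear":[30,-1,1],"angular":[0,0,0]},{"linear":[60,-1,1],"angular":[0,0,0]},{"linear":[90,-1,1],"angular":[0,0,0]},{"linear":[115,-1,1],"angular":[0,0,0]},{"linear":[135,-1,1],"angular":[0,0,0]},{"linear":[155,-1,1],"angular":[0,0,0]},{"linear":[170,-1,1],"angular":[0,0,0]},{"linear":[180,-1,1],"angular":[0,0,0]},{"linear":[180,-1,1],"angular":[0,0,0]},{"linear":[180,-1,1],"angular":[0,0,0]}]' 0.7
python3 -m handwheel '[{"linear":[0,0,0],"angular":[0,0,0]},{"linear":[0,0,0],"angular":[0,0,0]},{"linear":[0,0,0],"angular":[0,0,0]},{"linear":[0,0,0],"angular":[0,0,0]},{"linear":[0,0,0],"angular":[0,0,0]},{"linear":[0,0,0],"angular":[0,0,0]},{"linear":[0,0,0],"angular":[0,0,0]},{"linear":[0,0,0],"angular":[0,0,0]},{"linear":[0,0,0],"angular":[0,0,0]},{"linear":[0,0,0],"angular":[0,0,0]}]' 0
python3 - <<'E'
from h import *
d=get_image("side"); crop(d,"s4",270,110,160,140,4)
E
```

```text
time_s: 9.9
tool_pos: [0.4865, -0.1829, 0.0777]
eef_rot: [[0.0, 0.983, -0.185], [-0.0, -0.185, -0.983], [-1.0, 0.0, 0.0]]
ft_force: [-0.1, 0.1, -0.5]
gripper_width: 0.699
time_s: 10.9
tool_pos: [0.4865, -0.1832, 0.0777]
eef_rot: [[0.001, 0.983, -0.186], [-0.0, -0.186, -0.983], [-1.0, 0.001, 0.0]]
ft_force: [-0.3, 0.6, 6.5]
gripper_width: 0.171
```

View pics/s4.png

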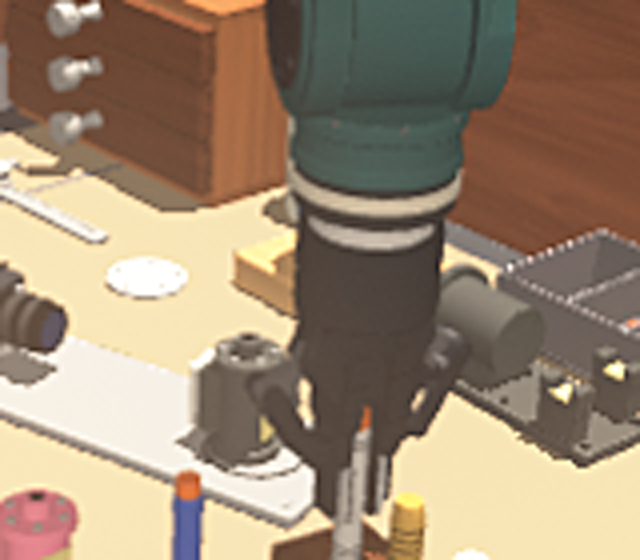

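The light is between the pads (width 0.171, about 14.5 mm, a bit under the 16 mm tube, as the flange also read). Lifting straight up.

```bash
python3 -m handwheel '[{"linear":[-8,0,0],"angular":[0,0,0]},{"linear":[-20,0,0],"angular":[0,0,0]},{"linear":[-35,0,0],"angular":[0,0,0]},{"linear":[-50,0,0],"angular":[0,0,0]},{"linear":[-70,0,0],"angular":[0,0,0]},{"linear":[-90,0,0],"angular":[0,0,0]},{"linear":[-115,0,0],"angular":[0,0,0]},{"linear":[-140,0,0],"angular":[0,0,0]},{"linear":[-160,0,0],"angular":[0,0,0]},{"linear":[-170,0,0],"angular":[0,0,0]}]' 0
python3 - <<'E'
from h import *
d=get_image("side"); crop(d,"s5",270,60,200,150,4)
d=get_image("scene"); crop(d,"sc5",180,110,200,150,4)
d=get_image("wrist"); cv2.imwrite("pics/w5.png",d["image"][:,:,::-1])
E
```

```text
time_s: 11.95
tool_pos: [0.4864, -0.1832, 0.2492]
eef_rot: [[0.002, 0.983, -0.186], [-0.001, -0.186, -0.983], [-1.0, 0.002, 0.001]]
ft_force: [-0.0, 0.7, -0.1]
gripper_width: 0.171
```

View pics/s5.png

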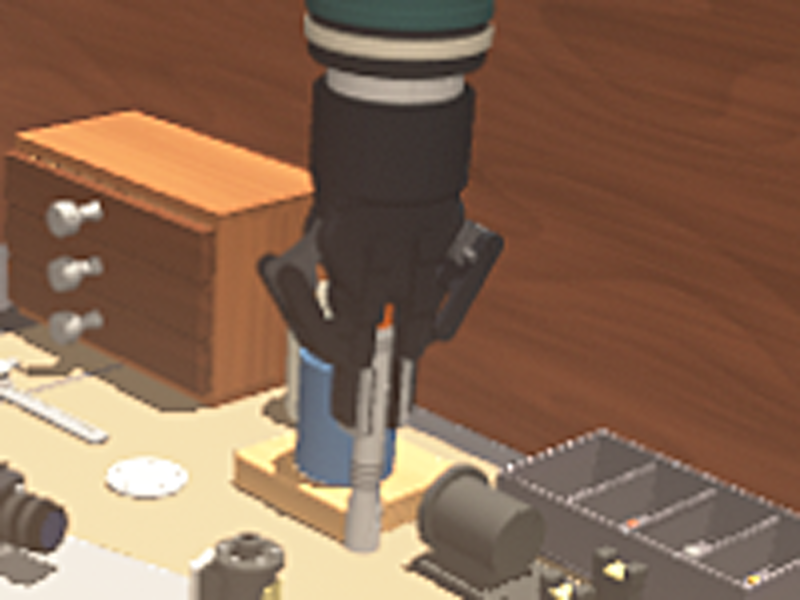

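View pics/sc5.png

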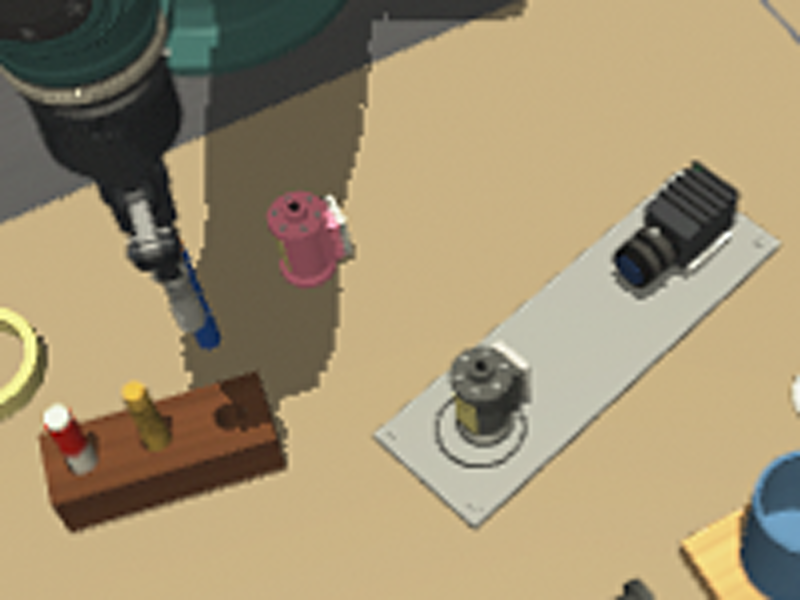

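View pics/w5.png

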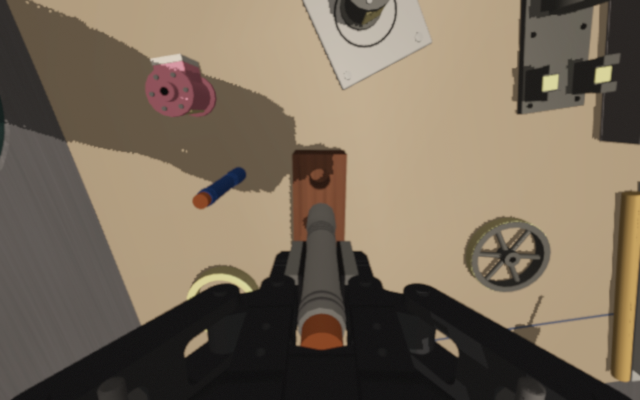

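The light is out of the block and held, with its lens at side (361,195), scene (228,193) and wrist (320,210). Measuring how it sits in the hand.

```bash
cat > lightpose.py <<'E'
from h import *
def rep(lens,tail):
    s=get_state(); R=np.array(s["eef_rot"]);p=np.array(s["tool_pos"])
    a=tail-lens; print("lens",lens.round(4),"tail",tail.round(4),"len",np.linalg.norm(a))
    print("tool frame lens",(R.T@(lens-p)).round(4),"axis",(R.T@(a/np.linalg.norm(a))).round(4))
E
python3 - <<'E'
from lightpose import *
e=get_image("side"); d=get_image("scene"); w=get_image("wrist")
A=(e,270+363/4,60+545/4)
crop(w,"w6",280,190,80,170,3.5)
for o in [[A,(d,180+196/4,110+335/4)],[A,(w,320,209)],[A,(d,180+196/4,110+335/4),(w,320,209)]]: 
    x,r=tri(*o); print(x.round(4),np.round(r,4))
t,r=tri((e,270+387/4,60+310/4),(w,322,328)); print(t,r)
rep(x,t)
E
```

```text
[ 0.4945 -0.1814  0.175 ] [0.0031 0.0031]
[ 0.4887 -0.1798  0.1777] [0.0024 0.0024]
[ 0.4911 -0.1809  0.1741] [0.0031 0.0051 0.0048]
[ 0.49104727 -0.18045926  0.30717181] [0.003920788162950589, 0.003920788162950677]
lens [ 0.4911 -0.1809  0.1741] tail [ 0.491  -0.1805  0.3072] len 0.13302816033336712
tool frame lens [ 0.0721  0.005  -0.0028] axis [-1.     -0.0025 -0.004 ]
```

View pics/w6.png

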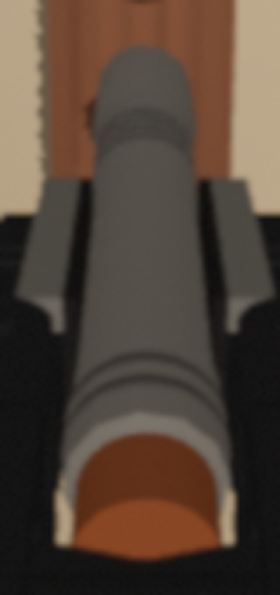

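```bash
python3 - <<'E'
from h import *
s=get_state(); R=np.array(s["eef_rot"]);p=np.array(s["tool_pos"])
for n,off,k in [("side",(270,60),4),("scene",(180,110),4),("wrist",(0,0),1)]:
    d=get_image(n)
    for x in (.067,-.065): print(n,x,((proj(d,p+R[:,0]*x)-off)*k).round(1),"dz+5mm",((proj(d,p+R[:,0]*x+R[:,2]*.005)-off)*k).round(1))
E
```

```text
side 0.067 [358.5 546.6] dz+5mm [363.8 550.7]
side -0.065 [376.  308.4] dz+5mm [381.8 311.7]
scene 0.067 [189.7 318.4] dz+5mm [182.3 320.5]
scene -0.065 [141.9 196.8] dz+5mm [133.5 199.2]
wrist 0.067 [319.5 216.2] dz+5mm [319.5 222.9]
wrist -0.065 [317.2 354.3] dz+5mm [317.3 368.2]
```

The light lies along the tool axis within about 1.5 mm, so I take the lens at 67.7 mm ahead of the TCP. Working out the target.

```bash
cat > tgt.py <<'E'
from h import *
from scipy.spatial.transform import Rotation as Ro
C=np.array([.563,-.016,0]); a=np.radians(105.4); sx=np.array([np.cos(a),np.sin(a),0]); Z=np.array([0,0,1.])
P=C+.034*sx+.045*Z; u=(sx+Z)/2**.5
x=-u; y=np.array([sx[1],-sx[0],0]); z=np.cross(x,y); Rt=np.column_stack([x,y,z])
lens=P+.052*u; tcp=lens+.0677*u
def go(dz=0):
    s=get_state(); R=np.array(s["eef_rot"]);p=np.array(s["tool_pos"])
    print("joints",np.round(s["joints"],3)); print("tcp target",tcp.round(4))
    print("lin mm",(R.T@(tcp+dz*Z-p)*1000).round(1),"rot deg",np.degrees(Ro.from_matrix(R.T@Rt).as_rotvec()).round(2))
E
python3 -c "
from tgt import *
go(.12)"
```

```text
joints [-0.517  0.25  -0.025  1.297  0.     1.241]
tcp target [0.5315 0.0984 0.1296]
lin mm [  -2.9   -7.6 -284.9] rot deg [-24.73 -44.24  10.31]
```

```bash
python3 -m handwheel '[{"linear":[0,-1,-28],"angular":[-2.5,-4.4,1]},{"linear":[-1,-2,-57],"angular":[-4.9,-8.8,2.1]},{"linear":[-1,-2,-86],"angular":[-7.4,-13.3,3.1]},{"linear":[-1,-3,-114],"angular":[-9.9,-17.7,4.1]},{"linear":[-1,-4,-142],"angular":[-12.4,-22.1,5.2]},{"linear":[-2,-5,-171],"angular":[-14.8,-26.5,6.2]},{"linear":[-2,-5,-200],"angular":[-17.3,-31,7.2]},{"linear":[-2,-6,-228],"angular":[-19.8,-35.4,8.2]},{"linear":[-3,-7,-257],"angular":[-22.3,-39.8,9.3]},{"linear":[-3,-8,-285],"angular":[-24.7,-44.2,10.3]}]' 0
python3 -c "
from tgt import *
go(.12)
d=get_image('side'); crop(d,'s7',170,0,240,240,2.5)
d=get_image('scene'); crop(d,'sc7',220,90,200,150,4)"
```

```text
time_s: 13.4
tool_pos: [0.5314, 0.1, 0.2503]
eef_rot: [[0.191, 0.964, 0.188], [-0.683, 0.267, -0.679], [-0.705, 0.001, 0.709]]
ft_force: [0.7, -0.5, -0.1]
gripper_width: 0.172
joints [ 0.409  0.383 -0.051  1.273 -0.779  1.765]
tcp target [0.5315 0.0984 0.1296]
lin mm [ 1.6 -0.4  0.6] rot deg [ 0.03  0.19 -0.13]
```

View pics/s7.png

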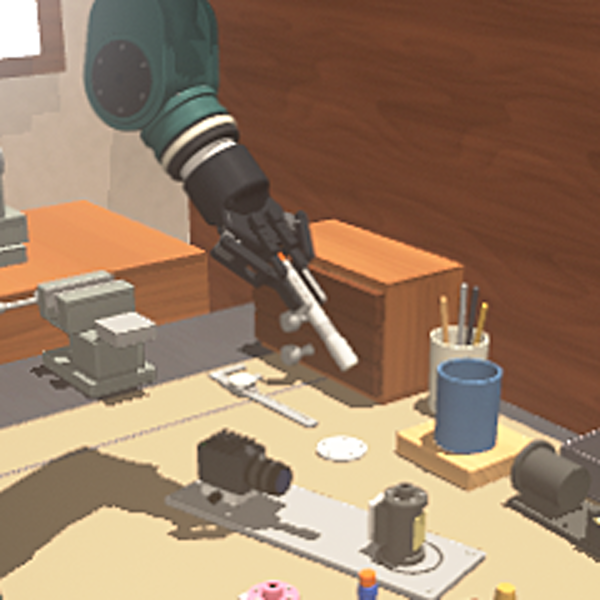

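View pics/sc7.png

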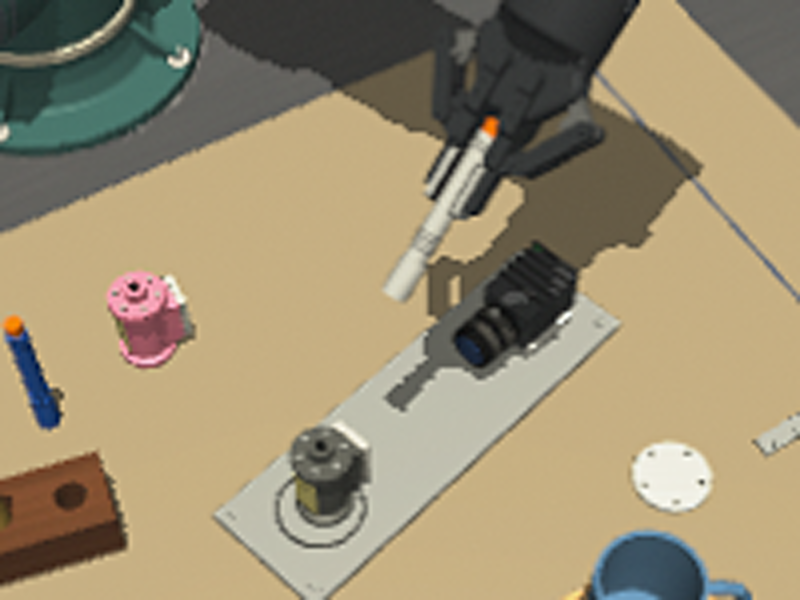

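The light is tilted well; its lens and tail are visible in both views: side (310,145)/(283,102), scene (319,163)/(343,121). Triangulating its real pose.

```bash
python3 - <<'E'
from lightpose import *
from tgt import *
e=get_image("side"); d=get_image("scene")
crop(e,"s8",250,80,90,80,8); crop(d,"sc8",300,105,65,70,8)
s=get_state(); R=np.array(s["eef_rot"]);p=np.array(s["tool_pos"])
for n,g,off in (("s",e,(250,80)),("sc",d,(300,105))):
    print(n,[((proj(g,p+R[:,0]*x)-off)*8).round(0).tolist() for x in (.0677,-.0643)])
E
```

```text
s [[478.0, 526.0], [237.0, 176.0]]
sc [[133.0, 466.0], [339.0, 120.0]]
```

View pics/s8.png

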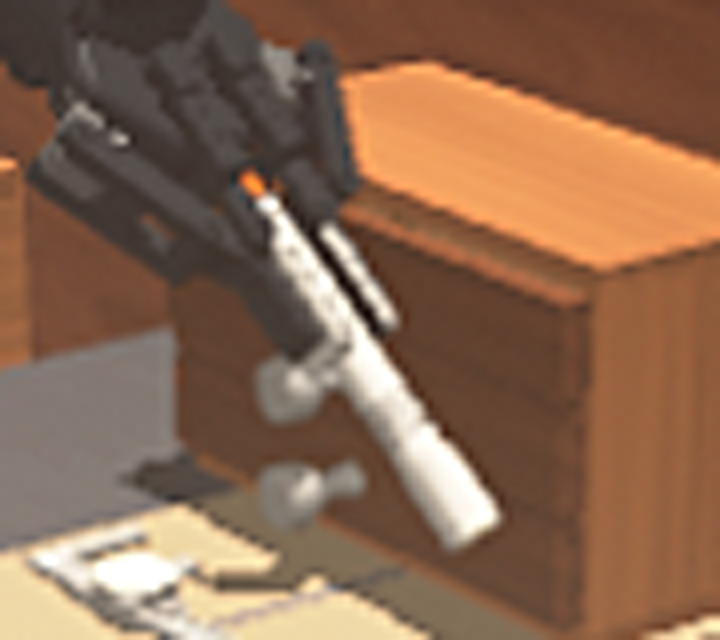

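View pics/sc8.png

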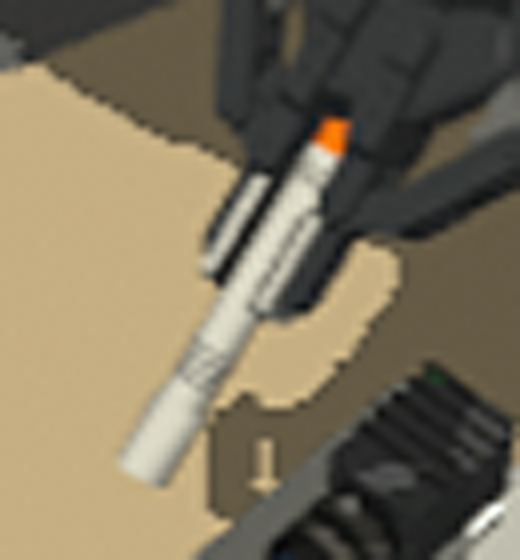

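Observed ends agree with the predicted ones within about 1.5 px. Descending straight down 120 mm; horizontal clearance to the face stays about 30 mm.

```bash
python3 -m handwheel '[{"linear":[10,0,-9],"angular":[0,0,0]},{"linear":[20,0,-18],"angular":[0,0,0]},{"linear":[31,0,-28],"angular":[0,0,0]},{"linear":[42,0,-39],"angular":[0,0,0]},{"linear":[53,0,-50],"angular":[0,0,0]},{"linear":[64,0,-62],"angular":[0,0,0]},{"linear":[74,0,-72],"angular":[0,0,0]},{"linear":[82,0,-80],"angular":[0,0,0]},{"linear":[86,0,-84],"angular":[0,0,0]},{"linear":[86,0,-84],"angular":[0,0,0]}]' 0
python3 - <<'E'
from tgt import *
go(0)
s=get_state(); R=np.array(s["eef_rot"]);p=np.array(s["tool_pos"])
for n,off in (("side",(270,140)),("scene",(260,130))):
    g=get_image(n); crop(g,n[:2]+"9",*off,100,90,8 if n=="side" else 8) if 0 else crop(g,n[:2]+"9",*off,95,75,8)
    print(n,"lens,tail",[((proj(g,p+R[:,0]*x)-off)*8).round(0).tolist() for x in (.0677,-.0643)],"P",((proj(g,P)-off)*8).round(0))
E
```

```text
time_s: 14.6
tool_pos: [0.5317, 0.0965, 0.1298]
eef_rot: [[0.187, 0.964, 0.186], [-0.682, 0.264, -0.682], [-0.707, 0.001, 0.707]]
ft_force: [0.4, -0.2, 0.3]
gripper_width: 0.174
joints [ 0.401  0.469 -0.26   0.974 -0.777  1.759]
tcp target [0.5315 0.0984 0.1296]
lin mm [-1.2  0.3 -1.4] rot deg [-0.08 -0.    0.04]
side lens,tail [[319.0, 394.0], [88.0, 57.0]] P [407. 525.]
scene lens,tail [[449.0, 465.0], [635.0, 161.0]] P [384. 576.]
```

View pics/si9.png

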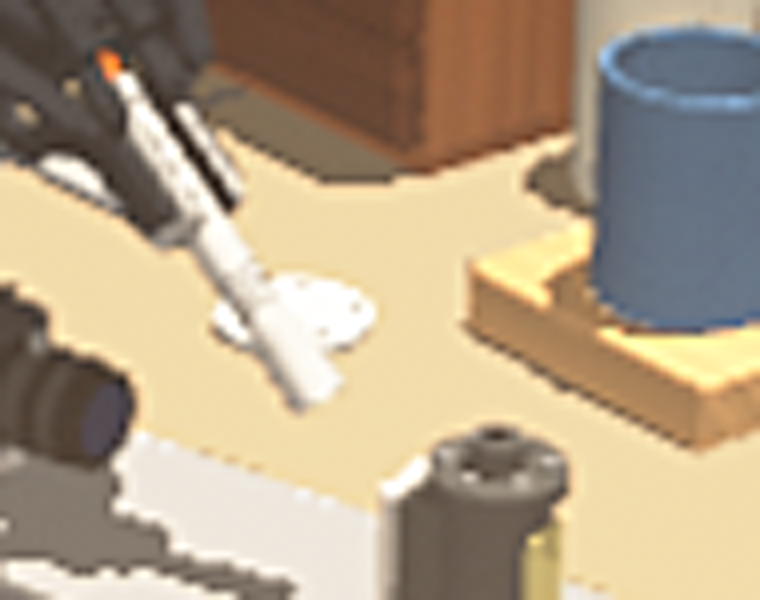

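View pics/sc9.png

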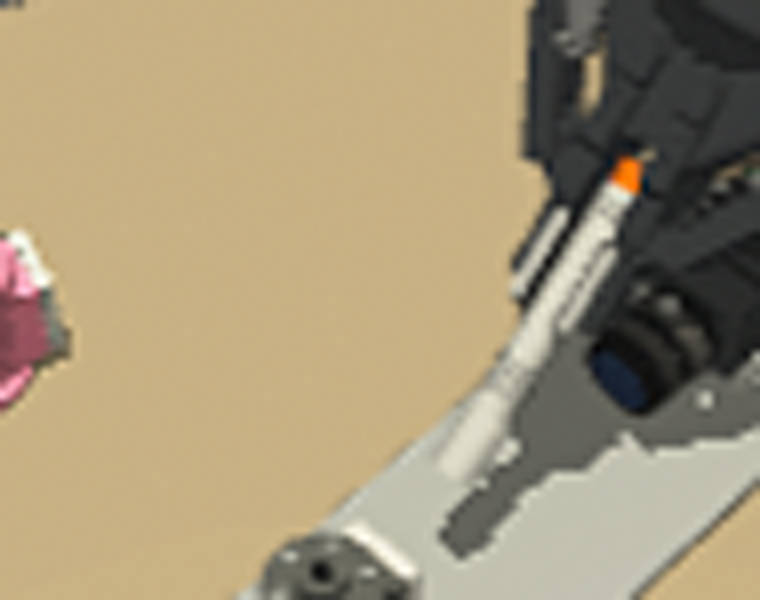

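The lens is seen at side (310,189) and scene (317,189), within 1–2 px of prediction. The predicted face centre falls on the visible face in both views. Small correction and settle, then a final look.

```bash
python3 -m handwheel '[{"linear":[-1,0,-1],"angular":[0,0,0]},{"linear":[-1,0,-1],"angular":[0,0,0]},{"linear":[-1,0,-1],"angular":[0,0,0]},{"linear":[-1,0,-1],"angular":[0,0,0]},{"linear":[-1,0,-1],"angular":[0,0,0]},{"linear":[-1,0,-1],"angular":[0,0,0]},{"linear":[-1,0,-1],"angular":[0,0,0]},{"linear":[-1,0,-1],"angular":[0,0,0]},{"linear":[-1,0,-1],"angular":[0,0,0]},{"linear":[-1,0,-1],"angular":[0,0,0]}]' 0
python3 - <<'E'
from tgt import *
go(0)
e=get_image("side"); d=get_image("scene"); cv2.imwrite("pics/f.png",d["image"][:,:,::-1])
x,r=tri((e,310,189.2),(d,260+457/8,130+472/8)); print("lens",x.round(4),np.round(r,4),"target",lens.round(4))
s=get_state(); a=-np.array(s["eef_rot"])[:,0]; v=P-x; print("z",v@a,"off",np.linalg.norm(v-a*(v@a)), np.abs(s["joint_velocities"]).max())
E
```

```text
time_s: 15.7
tool_pos: [0.5315, 0.0985, 0.1301]
eef_rot: [[0.188, 0.964, 0.187], [-0.682, 0.265, -0.682], [-0.707, 0.001, 0.707]]
ft_force: [-0.5, 0.4, -0.3]
gripper_width: 0.171
joints [ 0.405  0.47  -0.258  0.978 -0.776  1.763]
tcp target [0.5315 0.0984 0.1296]
lin mm [ 0.4  0.  -0.2] rot deg [-0.06  0.01 -0.02]
lens [0.547  0.0525 0.08  ] [0.0006 0.0006] target [0.5442 0.0522 0.0818]
z -0.05034890329327337 off 0.0029298929454317163 0.0007902242032566768
```

View pics/f.png

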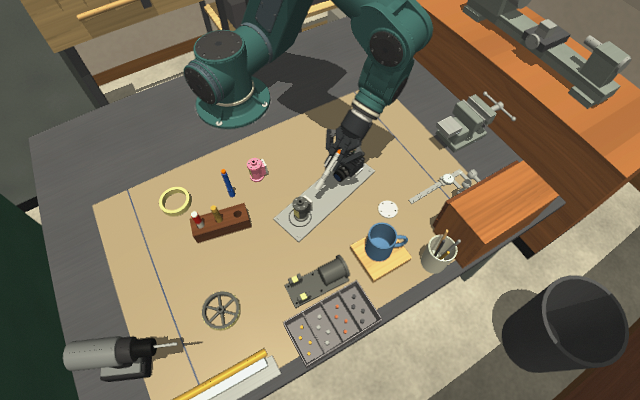

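The light is held in front of the face, and everything else is where it started: tape (175,201), flywheel (221,310), cover (388,209), mug (381,242), marker and punch in the block. The measured lens is 50 mm from the face, aimed within 3 mm of its centre. Handing in.

```bash
python3 -c "
from station import *
print(hand_in())"
```

```text
the job is handed in; nothing more can be done
None
```

I turned the cylinder 40° on its mark so its port face looks at the camera, and let go of it. I then drew the silver light from the block and handed in while holding it at 45° in front of the face. It took about 16 s of the 54 s, and the hand-in gives no verdict.

- **Cylinder:** seen from above after release, its face is within about 1° of the plate's axis. It stands about 5 mm from the centre of the mark, where it began.
- **Light:** triangulated from two views, the lens is 50 mm from the face centre and 80 mm above the bench, aimed within about 3 mm. The arm was still and the contact force about zero.
- **Disagreements:** the camera-measured lens and the one worked out from the grip differed by about 3 mm, and the gripper read about 14.5 mm on the 16 mm tube. Early triangulation just after the lift scattered by up to about 6 mm between views.
- **Bystanders:** all looked unmoved in the last scene picture; I did not measure each one.

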